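# Shut down the dental bench and sort casts from instruments

### The arm

A 6-joint arm with a two-finger parallel gripper is mounted at the origin on the work surface. World frame = base frame: x ahead of the robot, y to its left, z up, the work surface at z = 0. Lengths are in mm, angles in rad, forces in N, time in s.
With the tool pointing down it reaches from about 350 to 975 mm from the base axis. Payload 7.1 kg.
Tool frame: the origin (TCP) lies between the finger pads, 19 mm behind the fingertips; this is the grasp point; x points along the fingers, y is the direction in which the jaws open and shut, and the axes are right-handed (so a half turn about x gives the same grasp; the last joint's range is limited). The gripper opens to 88 mm and grips with 3 to 60 N. Pads are 20 mm wide; open, the fingers measure 115 mm over their backs; the gripper's body (75 mm by 178 mm) begins 61 mm behind the grasp point.
Start: joints at [1.223, 0.423, 1.63, -0, 1.089, -0.019], TCP at [201.785, 591.513, 241.375] pointing down, gripper open.
Joint ranges: [-3, 3], [-0.9, 2.11], [0.09, 2.58], [-1.31, 4.45], [0.11, 2.69], [-2.54, 2.54]. Speed limits (rad/s): [2.39, 2.39, 3.01, 3.14, 3.14, 3.14].

### API

Orientations are given as a rotation vector (axis times angle).
In Python, from workcell import ctrl gives the robot as it stands. The module is installed in compiled form; this text tells all that it offers.
- The arm moves only by the tool carry_out, never from a script. Its argument "commands" is a list of rows, each a list of 6 numbers: the shift along the tool's x, y, z in m, then the turn, a rotation vector about the tool's x, y, z in degrees. In form: [[tx, ty, tz, rx, ry, rz], ...]. A call has 1 to 8 rows; each row shifts and turns the pose as measured when the row begins, along the tool's axes as they then stand; what a row does not reach is not made up. A row lasts 1/8 s, in which the tool goes at most 62.5 mm and 10.7 degrees, less where a joint would pass 70% of its speed; a pose out of reach is approached as far as the arm can. A call with a gripper value outside its range is refused whole. "grip" is the closure, from 0 (fully open) to 1 (shut), set as the call begins (left out, the last holds). The fingers move at their own pace and stop on an object; the grip force is fixed at half the most. Time passes only in rows, so rows that do not move let the fingers close. It gives the time, the measured TCP pose, the force and the opening at its end, in the units of the state.
- ctrl.get_obs(): the state, without advancing time (a new reading comes with each control period).
- ctrl.get_image(name): name is "scene" or "top" or "wrist"; returns a dict with "pixels" (384x512x3 uint8, blue, green, red), "intrinsics" (3x3 intrinsics, pixels), "rvec" (rotation vector, rad) and "tvec" (3), from world to camera coordinates, as OpenCV has them. Camera axes: x right, y down, z forward; pixel columns grow to the right and rows downward; lengths in mm; the calibration is good to about 2 mm. A picture is of the moment at which its call begins. There is no depth.
- ctrl.close_job(): hands the job in, once; it reports no verdict.
The state is a dict: "t": time; "qpos": joint angles; "qvel": joint speeds; "joint_torque": joint torques, N m; "ee_pos": TCP position; "orientation": TCP orientation; "ft_force": force on the tool from outside, world axes, zero at the start; "moment": the same for the moment, N m; "width": finger opening in mm.
Only numpy, scipy, OpenCV 4.12 (cv2) and the standard library are available. Lean on these libraries where they do the work, as an engineer would, in place of code of your own. Each camera call takes 0.05 s, during which the arm holds its last target. There are 200 camera calls.

### The job

Shut the dental lab bench down for the day: before anything else is moved, turn the black bar handle on the grey isolator box a quarter turn anticlockwise (seen from above), fully home to off, and leave it there. Then sort what lies loose in the middle of the bench: both plaster casts go into the deep white box, set down gently, standing on its floor with the teeth up, and the wax knife and the plaster spatula go into the shallow steel tray, lying wholly inside it. Leave all the jars, boxes and other things around them where they stand.

Things in the scene. Friction and masses are not known exactly. Their poses are not given: they have to be found in the camera images.
- isolator_handle (a joint): the isolator's rotary handle, vertical axis. 1.45 rad or a little less = on, 0 = off (stop). It stays where it is left (turning needs about 0.2 N m); the value falls as the handle turns anticlockwise seen from above. At off the bar lies along the isolator's x axis, at on across it.
- handle_grip (a point): on the handle's axis, 92 mm above the bench, 9 mm below the bar's top; a good height for the TCP. It turns with the handle: its x axis runs along the bar (76 long, 16 wide, 32 tall, black, white line on one end), z up. Below the bar is a 60 mm disc whose top is 69 mm above the bench.
- isolator: grey switch box fixed to the bench, 100 x 100 x 55 mm, with the black bar handle on top; origin: centre of its underside, z up.
- cast_box: the deep bin: white plastic open box fixed to the bench, 220 (x) x 160 (y) mm outside, 55 tall, walls and floor 5 mm thick; origin: centre of its underside.
- instrument_tray: the shallow bin: steel open tray with dark slots in its floor, fixed to the bench, 220 (x) x 160 (y) mm outside, 35 tall, walls and floor 4 mm thick; origin: centre of its underside.
- cast_upper: peach-coloured plaster dental cast (with filled palate), 130 g or so; 22 mm tall base, 66 mm wide in x (46 mm at its front), 54 mm deep in y with flat parallel front and back faces at y = +27 and -27 mm (grip it there); teeth on top up to 37 mm. Origin: centre of its underside, z up (teeth).
- cast_lower: peach-coloured plaster dental cast (open horseshoe), 130 g or so; 22 mm tall base, 66 mm wide in x (46 mm at its front), 54 mm deep in y with flat parallel front and back faces at y = +27 and -27 mm (grip it there); teeth on top up to 37 mm. Origin: centre of its underside, z up (teeth).
- wax_knife: wax knife lying flat along its x axis, 150 mm long: wooden handle 16 wide, 14 tall from x = -72 to +16 mm, brass ferrule, then a 9 mm wide steel blade 6 mm high to x = +78. Origin: on its underside, within the handle, near the balance point. 60 g or so.
- knife_tip (a point): end of the wax knife's blade
- knife_butt (a point): end of the wax knife's handle
- plaster_spatula: plaster spatula lying flat along its x axis, 150 mm long: wooden handle 18 wide, 15 tall from x = -75 to +9 mm, steel neck, then a 24 mm wide steel blade 6 mm high to x = +75. Origin: on its underside, within the handle, near the balance point. 70 g or so.
- spatula_tip (a point): end of the spatula's blade
- spatula_butt (a point): end of the spatula's handle
- wax_jar: bystander: small glass jar with white cap, 52 mm across, 60 mm tall; origin: centre of its underside
- plaster_tub: bystander: small white tub with grey lid, 56 mm across, 58 mm tall; origin: centre of its underside
- monomer_bottle: bystander: brown glass bottle, 73 mm across, 165 mm tall; origin: centre of its underside
- mug: bystander: white mug, 80 mm across, 90 mm tall; origin: centre of its underside
- mixing_bowl: bystander: black rubber mixing bowl, 110 mm across, 55 mm tall; origin: centre of its underside
- bur_carton: bystander: cardboard carton 60 x 100 x 40 mm; origin: centre of its underside
- wax_block: bystander: flat white block 70 x 32 x 18 mm; origin: centre of its underside

How it is judged (in metres and radians):
On the way:
1. the isolator handle is at off (within 0.12 rad of its stop) (value of joint isolator_handle below 0.12 rad), for 0.2 s.
At the end, for the whole second after the job is handed in: Handle within 0.12 rad of off; both casts inside the cast box, on its floor (within 12 mm of its underside), teeth up within 0.15 rad; both ends of knife and spatula inside the tray walls and below its rim (35 mm); all four at rest (value of joint isolator_handle below 0.12 rad and x of cast_upper in the frame of cast_box between -0.105 and 0.105 m and y of cast_upper in the frame of cast_box between -0.075 and 0.075 m and z of each of cast_upper, cast_lower in the frame of cast_box below 0.012 m and angle between each of cast_upper, cast_lower's own z axis and vertical below 0.15 rad and x of cast_lower in the frame of cast_box between -0.105 and 0.105 m and y of cast_lower in the frame of cast_box between -0.075 and 0.075 m and x of knife_tip in the frame of instrument_tray between -0.108 and 0.108 m and y of knife_tip in the frame of instrument_tray between -0.078 and 0.078 m and z of each of knife_tip, knife_butt, spatula_tip, spatula_butt in the frame of instrument_tray below 0.035 m and x of knife_butt in the frame of instrument_tray between -0.108 and 0.108 m and y of knife_butt in the frame of instrument_tray between -0.078 and 0.078 m and x of spatula_tip in the frame of instrument_tray between -0.108 and 0.108 m and y of spatula_tip in the frame of instrument_tray between -0.078 and 0.078 m and x of spatula_butt in the frame of instrument_tray between -0.108 and 0.108 m and y of spatula_butt in the frame of instrument_tray between -0.078 and 0.078 m and linear speed of each of cast_upper, cast_lower, wax_knife, plaster_spatula below 0.02 m/s); the robot touches nothing.
It fails at once if a cast or instrument is shifted more than 30 mm before the handle is at off (value of joint isolator_handle above 0.12 rad and distance of any of cast_upper, cast_lower, wax_knife, plaster_spatula from where it was at the start of the episode above 0.03 m).
It fails at once if a cast moves faster than 0.6 m/s while low inside the box (dropped from more than 2 cm, or thrown in) ((x of cast_upper in the frame of cast_box between -0.11 and 0.11 m and y of cast_upper in the frame of cast_box between -0.08 and 0.08 m and z of cast_upper in the frame of cast_box below 0.05 m and linear speed of cast_upper above 0.6 m/s) or (x of cast_lower in the frame of cast_box between -0.11 and 0.11 m and y of cast_lower in the frame of cast_box between -0.08 and 0.08 m and z of cast_lower in the frame of cast_box below 0.05 m and linear speed of cast_lower above 0.6 m/s)).
It fails at once if a bystander is shifted more than 25 mm or tipped (distance of any of wax_jar, plaster_tub, monomer_bottle, mug, mixing_bowl, bur_carton, wax_block from where it was at the start of the episode above 0.025 m or angle between any of wax_jar, plaster_tub, monomer_bottle, mug, mixing_bowl, bur_carton, wax_block's own z axis and vertical above 0.4 rad).
It also fails if it takes over 72 s, if anything falls off the work surface, if the arm or the gripper's body presses on something with over 40 N, if the wrist force passes 120 N, or if a joint passes its speed limit or range.

## Working session

There is one attempt and no reset: what is moved stays moved. The work goes in short steps, Python scripts to look and compute and a tool call to move; the robot and the scene stay as the last step left them, time stands still between calls to the robot, and variables do not carry over. Pictures are saved under pics/ and viewed, about 8 in all and at most 12, crops included, and the job is handed in when it is done.

Besides the shell and the picture viewer there is one more tool, called after ">>>" by a JSON object that holds its "op" and its "data", one argument or row to a line. carry_out: Moves the arm, as the interface text tells. Its arguments: {"type":"object","properties":{"commands":{"type":"array"},"grip":{"type":"number"}},"required":["commands"]}

```bash
mkdir -p pics; cat > h.py <<'E'
import numpy as np, cv2
from workcell import ctrl
def ray(im,u,v,z):
    R=cv2.Rodrigues(np.array(im["rvec"],float))[0];t=np.array(im["tvec"],float).ravel()
    c=-R.T@t; d=R.T@np.linalg.inv(np.array(im["intrinsics"],float))@np.array([u,v,1.])
    return c+d*(z-c[2])/d[2]
def snap(name,f):
    im=ctrl.get_image(name); p=np.array(im["pixels"]); cv2.imwrite(f"pics/{f}.png",p)
    np.save(f"{f}.npy",im,allow_pickle=True); return im
def load(f): return np.load(f"{f}.npy",allow_pickle=True).item()
E
python3 - <<'E'
from h import *
a=snap("top","t0");b=snap("scene","s0")
for i in(a,b):
    R=cv2.Rodrigues(np.array(i["rvec"],float))[0];print(-R.T@np.array(i["tvec"]).ravel(),R[2],i["intrinsics"][0])
cv2.imwrite("pics/t0b.png",cv2.resize(a["pixels"],(800,600),interpolation=cv2.INTER_CUBIC))
print(ctrl.get_obs())
E
```

```text
[ 315.24711725   16.71835941 1104.66826305] [ 0.2039613  -0.02603143 -0.9786328 ] [392.1678873    0.         259.61898105]
[1192.7848688   250.46304362  705.38482997] [-0.71548442 -0.24588544 -0.65392843] [365.66157172   0.         259.16805189]
{'t': 0.1, 'qpos': array([ 1.22302667e+00,  4.23809389e-01,  1.63061221e+00,  7.12809017e-06,
        1.08859248e+00, -1.90126153e-02]), 'qvel': array([-0.00036749, -0.0022863 , -0.00125143,  0.00067712,  0.00023651,
       -0.00072375]), 'joint_torque': array([-8.59352986e-04, -5.45606732e+01, -2.74325877e+01,  6.45281025e-02,
        1.88083656e-02,  1.90985054e-05]), 'ee_pos': array([201.60927384, 591.08193219, 240.65186707]), 'orientation': array([ 0.25690601,  1.5556208 , -0.25910774]), 'ft_force': array([ 0.11287944,  0.16873731, -0.01984657]), 'moment': array([ 0.02283632, -0.04771283,  0.06660709]), 'width': 87.53960477297983}
```

View pics/t0b.png

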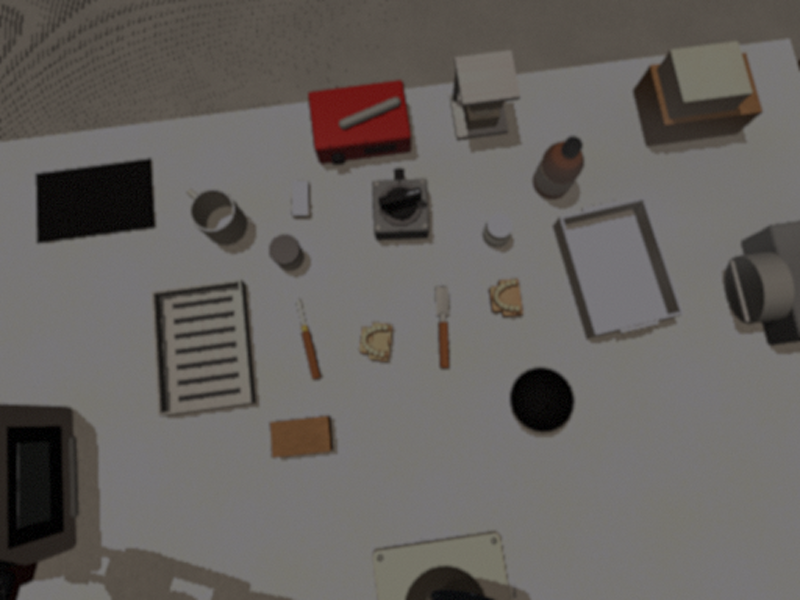

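View pics/s0.png

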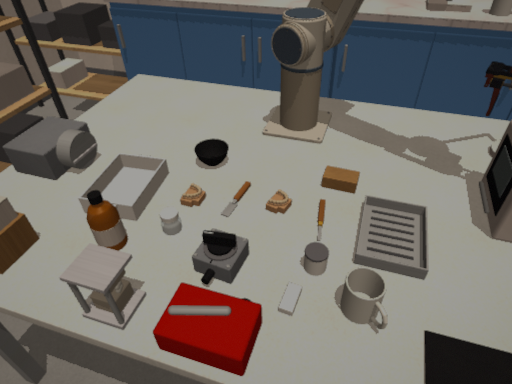

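The top view (800x600) has the tray at (205,347), the box at (617,268), the isolator at (401,207), knife (309,340), spatula (443,327), casts (377,341) and (507,297). The scene view agrees. Next I'll take an enlarged crop and colour masks.

```bash
python3 - <<'E'
from h import *
a=load("t0");p=a["pixels"]
c=p[95:255,175:350]; c=cv2.resize(c,None,fx=4.5,fy=3.7 and 4.5,interpolation=cv2.INTER_CUBIC)
c=np.clip(c[:600].astype(float)*1.6,0,255).astype(np.uint8); cv2.imwrite("pics/t0c.png",c[:600,:790]); print(c.shape)
hsv=cv2.cvtColor(p,cv2.COLOR_BGR2HSV)
m=((hsv[...,1]>70)&(hsv[...,0]<25)&(hsv[...,2]>40)).astype(np.uint8)
for q in cv2.findContours(m,cv2.RETR_EXTERNAL,cv2.CHAIN_APPROX_NONE)[0]:
    if cv2.contourArea(q)<25: continue
    (u,v),s,g=cv2.minAreaRect(q); w=np.array([ray(a,*x[0],10)[:2] for x in q],np.float32)
    (X,Y),S,G=cv2.minAreaRect(w)
    print(round(u),round(v),"world",np.round([X,Y]),np.round(S),round(G,1))
E
```

```text
(600, 788, 3)
192 279 world [311. 205.] [105.  61.] 87.7
240 219 world [455.  54.] [53. 62.] 81.9
198 225 world [456. 173.] [98. 15.] 7.1
284 220 world [434. -64.] [14. 81.] 81.2
324 190 world [ 503. -190.] [54. 67.] 81.8
360 102 world [ 751. -344.] [67. 64.] 50.6
230 77 world [887.  28.] [157. 190.] 0.1
446 61 world [ 846. -629.] [234. 154.] 89.6
```

View pics/t0c.png

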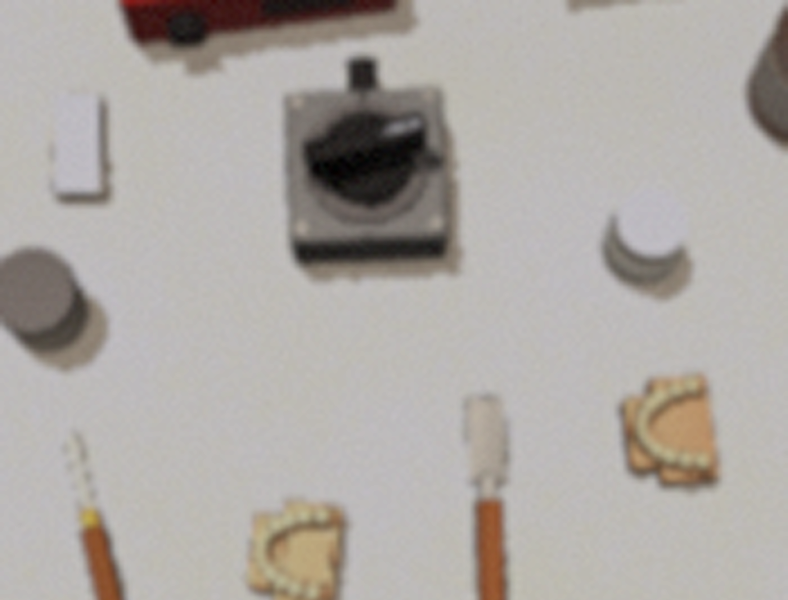

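The crop shows the bar lying nearly across the view, with its white end on the right at (425,130), and the isolator top corners at (287,95), (440,88), (445,237) and (296,240). In both casts the front arch points left (+y).

```bash
cat >> h.py <<'E'
from scipy.spatial.transform import Rotation as Ro
def yawof(R): y=R[:,1]; return np.degrees(np.arctan2(y[1],y[0]))
def plan(x,y,z,yaw=None,n=None):
    """rows to TCP x,y,z (mm), jaw direction yaw (deg, world, mod 180), pointing down"""
    o=ctrl.get_obs();R=Ro.from_rotvec(o["orientation"]).as_matrix();p=o["ee_pos"]
    y0=yawof(R); yaw=y0 if yaw is None else yaw
    dy=(yaw-y0+90)%180-90; yw=np.radians(y0+dy)
    tx=np.array([0,0,-1.]);ty=np.array([np.cos(yw),np.sin(yw),0]);T=np.column_stack([tx,ty,np.cross(tx,ty)])
    rv=Ro.from_matrix(R.T@T).as_rotvec(); d=np.array([x,y,z])-p
    n=n or max(1,int(np.ceil(max(np.linalg.norm(d)/58,np.degrees(np.linalg.norm(rv))/10))))
    print("t",round(o["t"],2),"pos",p.round(1),"yaw",round(y0,1),"q",o["qpos"].round(2),"w",round(o["width"],1),"n",n)
    for i in range(n):
        Ri=R@Ro.from_rotvec(rv*i/n).as_matrix(); print(np.round(Ri.T@d/n/1000,4).tolist(),np.round(np.degrees(rv/n),2).tolist())
E
python3 - <<'E'
from h import *
a=load("t0")
f=lambda x,y,z:ray(a,175+(x+.5)/4.5-.5,95+(y+.5)/4.5-.5,z)
c=np.array([f(*q,55) for q in[(287,95),(440,88),(445,237),(296,240)]]);print(c.round(),c.mean(0).round(1))
for i in range(4):
    d=c[(i+1)%4]-c[i];print(np.hypot(*d[:2]).round(),np.degrees(np.arctan2(d[1],d[0])).round(1))
print("bar ends",f(307,148,101).round(),f(424,117,101).round())
k=1/1.5625
for nm,z,qs in[("box",55,[(556,217),(641,203),(679,315),(594,337)]),("tray",35,[(154,293),(242,282),(255,405),(163,415)])]:
    c=np.array([ray(a,u*k,v*k,z) for u,v in qs]);print(nm,c.round().tolist(),c.mean(0).round(1))
    for i in range(4):
        d=c[(i+1)%4]-c[i];print(np.hypot(*d[:2]).round(),np.degrees(np.arctan2(d[1],d[0])).round(1))
plan(660,25,180,80)
E
```

```text
[[742.  20.  55.]
 [733. -76.  55.]
 [636. -65.  55.]
 [647.  27.  55.]] [689.6 -23.6  55. ]
97.0 -95.4
98.0 173.3
92.0 83.0
96.0 -4.1
bar ends [689.  12. 101.] [698. -60. 101.]
box [[627.0, -297.0, 55.0], [631.0, -453.0, 55.0], [422.0, -474.0, 55.0], [405.0, -320.0, 55.0]] [ 521.5 -386.    55. ]
157.0 -88.5
210.0 -174.5
154.0 96.2
223.0 6.0
tray [[595.0, 434.0, 35.0], [593.0, 276.0, 35.0], [374.0, 273.0, 35.0], [380.0, 431.0, 35.0]] [485.6 353.3  35. ]
157.0 -90.8
219.0 -179.1
158.0 88.0
216.0 0.8
t 0.1 pos [201.6 591.1 240.7] yaw 71.2 q [ 1.22  0.42  1.63  0.    1.09 -0.02] w 87.5 n 13
[0.0047, -0.0298, 0.0474] [-0.68, -0.0, 0.01]
[0.0047, -0.0304, 0.0471] [-0.68, -0.0, 0.01]
[0.0047, -0.0309, 0.0467] [-0.68, -0.0, 0.01]
[0.0047, -0.0315, 0.0463] [-0.68, -0.0, 0.01]
[0.0047, -0.032, 0.046] [-0.68, -0.0, 0.01]
[0.0047, -0.0326, 0.0456] [-0.68, -0.0, 0.01]
[0.0047, -0.0331, 0.0452] [-0.68, -0.0, 0.01]
[0.0047, -0.0337, 0.0448] [-0.68, -0.0, 0.01]
[0.0047, -0.0342, 0.0444] [-0.68, -0.0, 0.01]
[0.0047, -0.0347, 0.044] [-0.68, -0.0, 0.01]
[0.0047, -0.0352, 0.0436] [-0.68, -0.0, 0.01]
[0.0047, -0.0357, 0.0431] [-0.68, -0.0, 0.01]
[0.0047, -0.0363, 0.0427] [-0.68, -0.0, 0.01]
```

```bash
python3 -c "
from h import *
plan(690,-24,200,7,n=14)"
```

```text
t 0.1 pos [201.6 591.1 240.7] yaw 71.2 q [ 1.22  0.42  1.63  0.    1.09 -0.02] w 87.5 n 14
[0.0029, -0.0303, 0.0472] [4.58, 0.0, 0.01]
[0.0029, -0.0264, 0.0495] [4.58, 0.0, 0.01]
[0.0029, -0.0224, 0.0514] [4.58, 0.0, 0.01]
[0.0029, -0.0182, 0.0531] [4.58, 0.0, 0.01]
[0.0029, -0.0139, 0.0543] [4.58, 0.0, 0.01]
[0.0029, -0.0095, 0.0553] [4.58, 0.0, 0.01]
[0.0029, -0.0051, 0.0559] [4.58, 0.0, 0.01]
[0.0029, -0.0006, 0.0561] [4.58, 0.0, 0.01]
[0.0029, 0.0039, 0.056] [4.58, 0.0, 0.01]
[0.0029, 0.0083, 0.0555] [4.58, 0.0, 0.01]
[0.0029, 0.0127, 0.0546] [4.58, 0.0, 0.01]
[0.0029, 0.0171, 0.0534] [4.58, 0.0, 0.01]
[0.0029, 0.0213, 0.0519] [4.58, 0.0, 0.01]
[0.0029, 0.0254, 0.05] [4.58, 0.0, 0.01]
```

>>> {"op": "carry_out", "data": {
  "commands": [
    [0.003,-0.03,0.047,4.6,0,0],
    [0.003,-0.026,0.05,4.6,0,0],
    [0.003,-0.022,0.051,4.6,0,0],
    [0.003,-0.018,0.053,4.6,0,0],
    [0.003,-0.014,0.054,4.6,0,0],
    [0.003,-0.01,0.055,4.6,0,0],
    [0.003,-0.005,0.056,4.6,0,0],
    [0.003,-0.001,0.056,4.6,0,0]
  ],
  "grip": 0
}}

```text
t: 1.1
ee_pos: [482.5, 233.1, 214.5]
orientation: [0.77, 1.434, -0.765]
ft_force: [0.1, 1.1, -0.5]
width: 87.8
```

```bash
python3 -c "
from h import *
plan(690,-24,200,7)"
```

```text
t 1.1 pos [482.5 233.1 214.5] yaw 33.6 q [ 0.43  0.33  1.85  0.    0.96 -0.16] w 87.8 n 6
[0.0022, 0.0051, 0.0548] [4.44, -0.04, -0.01]
[0.0023, 0.0093, 0.0543] [4.44, -0.04, -0.01]
[0.0023, 0.0135, 0.0534] [4.44, -0.04, -0.01]
[0.0023, 0.0176, 0.0522] [4.44, -0.04, -0.01]
[0.0024, 0.0215, 0.0507] [4.44, -0.04, -0.01]
[0.0024, 0.0254, 0.0489] [4.44, -0.04, -0.01]
```

>>> {"op": "carry_out", "data": {
  "commands": [
    [0.002,0.005,0.055,4.4,0,0],
    [0.002,0.009,0.054,4.4,0,0],
    [0.002,0.014,0.053,4.4,0,0],
    [0.002,0.018,0.052,4.4,0,0],
    [0.002,0.022,0.051,4.4,0,0],
    [0.002,0.025,0.049,4.4,0,0],
    [0,0,0,0,0,0]
  ]
}}

```text
t: 1.98
ee_pos: [695.1, -38.1, 197.9]
orientation: [1.133, 1.262, -1.132]
ft_force: [-1.0, 0.1, 0.1]
width: 88.4
```

```bash
python3 -c "
from h import *
w=snap('wrist','w1')
p=cv2.resize(w['pixels'],(800,600),interpolation=2);cv2.imwrite('pics/w1b.png',np.clip(p*1.5,0,255).astype(np.uint8))
plan(690,-24,92,7)
R=cv2.Rodrigues(np.array(w['rvec'],float))[0];print(-R.T@np.array(w['tvec']).ravel(),R[2])
"
```

```text
t 2.02 pos [693.8 -36.5 197.7] yaw 6.1 q [-0.07  0.57  1.49  0.    1.09 -0.18] w 87.8 n 2
[0.0529, -0.001, -0.0062] [-0.44, -0.14, 0.13]
[0.0529, -0.001, -0.0063] [-0.44, -0.14, 0.13]
[687.30609328  38.24228793 341.01635024] [ 0.02727098 -0.27906504 -0.95988489]
```

View pics/w1b.png

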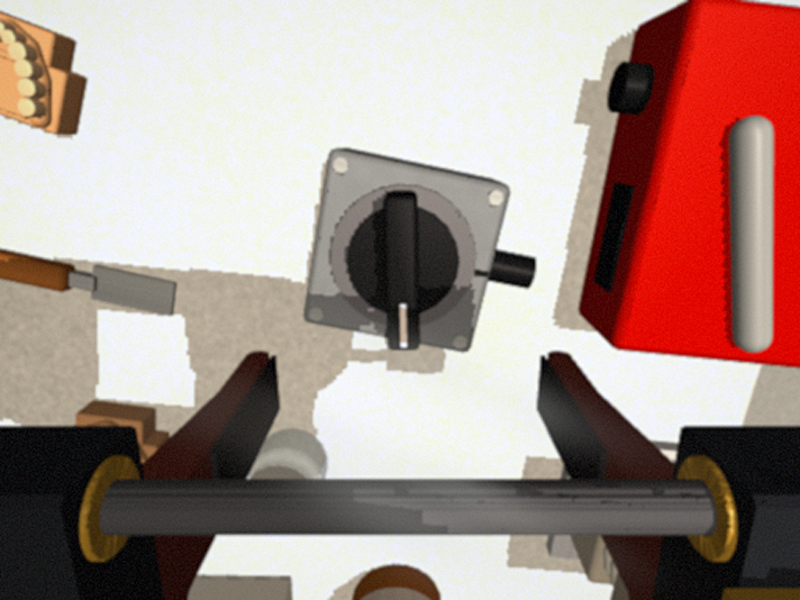

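The wrist view shows the bar from (402,192) to the white end at (404,348). The isolator corners are (333,149), (510,185), (468,352) and (304,320).

```bash
python3 - <<'E'
from h import *
w=load("w1");k=1/1.5625
e1,e2=ray(w,402*k,193*k,101),ray(w,404*k,349*k,101)
d=e2-e1;print(e1.round(1),e2.round(1),((e1+e2)/2).round(1),np.hypot(*d[:2]),np.degrees(np.arctan2(d[1],d[0])))
c=np.array([ray(w,u*k,v*k,55) for u,v in[(333,149),(510,185),(468,352),(304,320)]]);print(c.round(1),c.mean(0).round(1))
for i in range(4):
    d=c[(i+1)%4]-c[i];print(np.hypot(*d[:2]).round(),np.degrees(np.arctan2(d[1],d[0])).round(1))
m=((e1+e2)/2); plan(m[0],m[1],150,5)
E
```

```text
[686.5  16.4 101. ] [695.2 -58.3 101. ] [690.8 -20.9 101. ] 75.19973442706035 -83.36445887653713
[[648.1  31.   55. ]
 [743.1  22.5  55. ]
 [734.  -74.7  55. ]
 [637.8 -65.1  55. ]] [690.8 -21.6  55. ]
95.0 -5.1
98.0 -95.3
97.0 174.3
97.0 83.9
t 2.02 pos [693.8 -36.5 197.7] yaw 6.1 q [-0.07  0.57  1.49  0.    1.09 -0.18] w 87.8 n 1
[0.0478, -0.001, -0.0156] [1.12, -0.27, 0.27]
```

>>> {"op": "carry_out", "data": {
  "commands": [
    [0.02,-0.001,-0.0155,-0.5,-0.2,0.2],
    [0.03,0,0,0,0,0],
    [0.03,0,0,0,0,0],
    [0.025,0,0,0,0,0],
    [0,0,0,0,0,0]
  ]
}}

```text
t: 2.65
ee_pos: [686.1, -14.2, 90.0]
orientation: [1.117, 1.271, -1.12]
ft_force: [0.4, -0.2, 0.1]
width: 87.9
```

```bash
python3 -c "
from h import *
plan(690.8,-21.2,92,6.6)"
```

```text
t 2.65 pos [686.1 -14.2  90. ] yaw 7.1 q [-0.04  0.69  1.56  0.    0.9  -0.16] w 87.9 n 1
[-0.002, 0.0038, 0.0075] [0.49, -0.18, 0.28]
```

>>> {"op": "carry_out", "data": {
  "commands": [
    [-0.002,0.004,0.007,0.5,0,0],
    [0,0,0,0,0,0]
  ]
}}

```text
t: 2.9
ee_pos: [691.9, -19.9, 94.3]
orientation: [1.124, 1.266, -1.124]
ft_force: [-0.1, 0.3, -0.2]
width: 87.6
```

```bash
python3 -c "
from h import *
plan(690.8,-21.2,92,6.6)"
```

```text
t 2.9 pos [691.9 -19.9  94.3] yaw 6.7 q [-0.05  0.69  1.54  0.    0.91 -0.16] w 87.6 n 1
[0.0023, -0.0012, 0.0012] [0.06, -0.17, 0.16]
```

>>> {"op": "carry_out", "data": {
  "commands": [
    [0.002,-0.001,0.001,0,0,0],
    [0,0,0,0,0,0],
    [0,0,0,0,0,0],
    [0,0,0,0,0,0],
    [0,0,0,0,0,0]
  ],
  "grip": 1
}}

```text
t: 3.52
ee_pos: [692.0, -21.4, 94.6]
orientation: [1.125, 1.263, -1.122]
ft_force: [0.8, -0.7, 0.0]
width: 41.4
```

```bash
python3 -c "
from h import *
plan(690.8,-21.2,92,85.5);print(ctrl.get_obs()['ft_force'],ctrl.get_obs()['moment'])"
```

```text
t 3.52 pos [692.  -21.4  94.6] yaw 6.6 q [-0.05  0.69  1.55  0.    0.9  -0.17] w 41.4 n 8
[0.0003, -0.0001, -0.0] [-9.86, -0.01, -0.01]
[0.0003, -0.0001, -0.0001] [-9.86, -0.01, -0.01]
[0.0003, -0.0001, -0.0001] [-9.86, -0.01, -0.01]
[0.0003, -0.0001, -0.0001] [-9.86, -0.01, -0.01]
[0.0003, -0.0001, -0.0001] [-9.86, -0.01, -0.01]
[0.0003, -0.0001, -0.0001] [-9.86, -0.01, -0.01]
[0.0003, -0.0, -0.0001] [-9.86, -0.01, -0.01]
[0.0003, -0.0, -0.0001] [-9.86, -0.01, -0.01]
[ 0.75765435 -0.74104365  0.02056807] [-0.00415233  0.01008098  0.08149442]
```

Fingers close at about 75 mm/s, so they need roughly another 0.4 s.

>>> {"op": "carry_out", "data": {
  "commands": [
    [0.002,0,0,0,0,0],
    [0,0,0,0,0,0],
    [0,0,0,0,0,0],
    [0,0,0,0,0,0],
    [0,0,0,-5,0,0],
    [0,0,0,-9,0,0],
    [0,0,0,-9.5,0,0],
    [0,0,0,-9.5,0,0]
  ]
}}

```text
t: 4.53
ee_pos: [690.1, -21.5, 92.1]
orientation: [0.676, 1.468, -0.674]
ft_force: [-1.5, 0.5, 1.7]
width: 16.0
```

```bash
python3 -c "
from h import *
plan(690.8,-21.2,92,85.5);print(ctrl.get_obs()['ft_force'],ctrl.get_obs()['moment'])"
```

```text
t 4.53 pos [690.1 -21.5  92.1] yaw 40.5 q [-0.05  0.69  1.55  0.    0.9  -0.76] w 16.0 n 5
[0.0, 0.0002, 0.0] [-9.0, -0.06, -0.01]
[0.0, 0.0001, 0.0001] [-9.0, -0.06, -0.01]
[0.0, 0.0001, 0.0001] [-9.0, -0.06, -0.01]
[0.0, 0.0001, 0.0001] [-9.0, -0.06, -0.01]
[0.0, 0.0001, 0.0001] [-9.0, -0.06, -0.01]
[-1.51548723  0.48321901  1.74836641] [-0.14133009  0.19924508 -0.22472448]
```

Gripping with 16 mm between the fingers and turning. I'll go on to the stop.

>>> {"op": "carry_out", "data": {
  "commands": [
    [0,0,0,-9,0,0],
    [0,0,0,-9,0,0],
    [0,0,0,-9,0,0],
    [0,0,0,-9,0,0],
    [0,0,0,-8,0,0],
    [0,0,0,-4,0,0],
    [0,0,0,-3,0,0]
  ]
}}

```text
t: 5.4
ee_pos: [690.9, -21.7, 92.1]
orientation: [-0.036, 1.573, 0.043]
ft_force: [1.0, -1.1, -1.0]
width: 17.6
```

```bash
python3 -c "
from h import *
plan(690.8,-21.2,92,84.7);print(ctrl.get_obs()['ft_force'],ctrl.get_obs()['moment'])"
```

```text
t 5.4 pos [690.9 -21.7  92.1] yaw 92.9 q [-0.05  0.69  1.55  0.01  0.9  -1.67] w 17.6 n 1
[0.0001, 0.0005, -0.0] [8.15, -0.14, -0.25]
[ 0.97332058 -1.13313925 -1.02868971] [-0.13636478 -0.45645461 -0.9180755 ]
```

>>> {"op": "carry_out", "data": {
  "commands": [
    [0,0,0,0,0,0],
    [0,0,0,0,0,0],
    [-0.03,0,0,0,0,0],
    [-0.05,0,0,0,0,0],
    [-0.05,0,-0.02,0,0,0],
    [-0.02,0,-0.05,0,0,0],
    [0,0,-0.05,0,0,0],
    [0,0,-0.05,0,0,0]
  ],
  "grip": 0
}}

```text
t: 6.4
ee_pos: [520.2, -30.1, 246.6]
orientation: [-0.033, 1.57, 0.039]
ft_force: [0.2, -0.5, -1.3]
width: 87.3
```

```bash
python3 -c "
from h import *
plan(455,54,200,98)
w=snap('wrist','w2');t=snap('top','t2')
A=cv2.resize(w['pixels'],(512,384));B=cv2.resize(t['pixels'][90:170,215:300],(288,271),interpolation=2)
c=np.zeros((384,800,3),np.uint8);c[:,:512]=A;c[:271,512:]=B
cv2.imwrite('pics/c2.png',np.clip(c*1.5,0,255).astype(np.uint8))"
```

```text
t 6.4 pos [520.2 -30.1 246.6] yaw 92.6 q [-0.08  0.26  1.85  0.    1.02 -1.7 ] w 87.3 n 3
[0.0156, 0.0289, -0.0204] [-1.79, 0.01, -0.07]
[0.0156, 0.0296, -0.0195] [-1.79, 0.01, -0.07]
[0.0156, 0.0302, -0.0186] [-1.79, 0.01, -0.07]
```

View pics/c2.png

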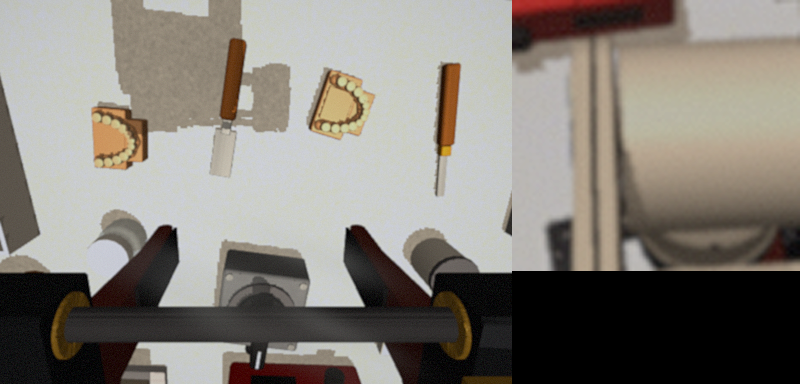

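The wrist view shows everything: upper cast (filled) at (118,137), spatula from (237,40) to (222,176), lower cast at (343,104), knife from (452,64) to (440,195). The arm hides the handle in the top view, so I'll check that later. Next I'll enlarge the casts.

```bash
python3 - <<'E'
from h import *
w=load("w2");p=np.clip(w["pixels"]*1.3,0,255).astype(np.uint8)
A=cv2.resize(p[90:185,75:165],None,fx=4.4,fy=4.4,interpolation=2);B=cv2.resize(p[55:150,295:385],None,fx=4.4,fy=4.4,interpolation=2)
cv2.imwrite("pics/c3.png",np.hstack([A,B]));print(A.shape)
hsv=cv2.cvtColor(w["pixels"],cv2.COLOR_BGR2HSV)
m=((hsv[...,1]>150)&(hsv[...,0]<20)&(hsv[...,2]>40)).astype(np.uint8)
for q in cv2.findContours(m,cv2.RETR_EXTERNAL,cv2.CHAIN_APPROX_NONE)[0]:
    if cv2.contourArea(q)<60: continue
    x=cv2.minAreaRect(q);W=np.array([ray(w,*x[0],10)[:2] for x in q],np.float32);r=cv2.minAreaRect(W)
    print(np.round(x[0]),np.round(r[0],1),np.round(r[1],1),round(r[2],1))
E
```

```text
(418, 396, 3)
[489. 380.] [820.9 307.8] [10.7 64.6] 2.5
[349. 375.] [820.8 108.4] [37.2 19.1] 23.9
[292. 374.] [822.1  27.4] [92.  31.7] 89.9
[243. 373.] [823.8 -41. ] [34.9 39.6] 2.5
[462. 328.] [735.8 250.5] [102.9  26.4] 9.3
[ 64. 307.] [ 727.2 -278.8] [12.9 46.9] 63.8
[ 78. 299.] [ 713.5 -258.8] [18.  17.8] 2.5
[449. 109.] [454.4 173.7] [96.6 16.1] 6.2
[233.  79.] [433.8 -64.7] [16.3 81.9] 83.2
```

View pics/c3.png

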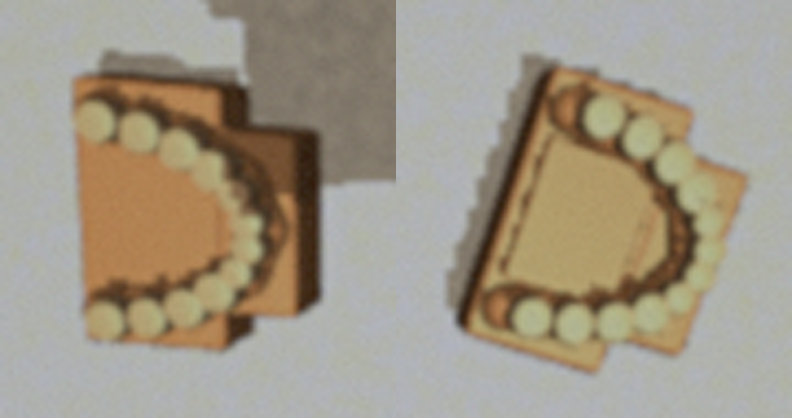

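```bash
python3 - <<'E'
from h import *
w=load("w2")
def P(ox,oy,x,y,z): return ray(w,ox+(x+.5)/4.4-.5,oy+(y+.5)/4.4-.5,z)
for n,o,b,f in[("up",(75,90),[(73,78),(88,344)],[(299,190),(303,312)]),("lo",(295,55),[(157,70),(74,330)],[(351,178),(286,354)])]:
    b=[P(*o,*q,22) for q in b];f=[P(*o,*q,22) for q in f]
    ang=lambda d:np.degrees(np.arctan2(d[1],d[0])).round(1)
    db=b[1]-b[0];df=f[1]-f[0];mb=(b[0]+b[1])/2;mf=(f[0]+f[1])/2
    nrm=np.array([-db[1],db[0]])/np.hypot(*db[:2])
    print(n,"back",mb.round(1),np.hypot(*db[:2]).round(1),ang(db),"front",mf.round(1),np.hypot(*df[:2]).round(1),ang(df),"depth",((mf-mb)[:2]@nrm).round(1),"ctr",(mb[:2]+27*nrm).round(1))
for n,q in[("knife",[(452,63),(447,151),(440,196)]),("spat",[(238,39),(229,119),(222,177)])]:
    r=[ray(w,*x,10 if i==0 else 6) for i,x in enumerate(q)];d=r[-1]-r[0]
    print(n,[x.round(1) for x in r],np.hypot(*d[:2]).round(1),np.degrees(np.arctan2(d[1],d[0])).round(1))
E
```

```text
up back [ 501.4 -213.5   22. ] 65.8 -2.2 front [ 508.2 -159.7   22. ] 30.6 -1.2 depth 54.0 ctr [ 502.4 -186.6]
lo back [450.5  29.9  22. ] 62.6 -12.9 front [463.2  80.8  22. ] 43.5 -13.4 depth 52.4 ctr [456.5  56.2]
knife [array([405.7, 167.3,  10. ]), array([499.7, 183.5,   6. ]), array([554. , 186.2,   6. ])] 149.5 7.3
spat [array([393. , -59.6,  10. ]), array([475.2, -67.7,   6. ]), array([542.5, -74.6,   6. ])] 150.2 -5.7
```

```bash
python3 -c "
from h import *
plan(456.5,56.5,70,77)"
```

```text
t 6.5 pos [516.5 -30.  245.8] yaw 92.6 q [-0.08  0.26  1.86  0.    1.03 -1.7 ] w 87.7 n 4
[0.0441, 0.0221, -0.0138] [3.9, -0.07, -0.05]
[0.0441, 0.0211, -0.0153] [3.9, -0.07, -0.05]
[0.044, 0.0201, -0.0168] [3.9, -0.07, -0.05]
[0.044, 0.0189, -0.0182] [3.9, -0.07, -0.05]
```

>>> {"op": "carry_out", "data": {
  "commands": [
    [0.044,0.022,-0.014,3.9,0,0],
    [0.044,0.021,-0.015,3.9,0,0],
    [0.044,0.02,-0.017,3.9,0,0],
    [0.04,0.019,-0.018,3.9,0,0],
    [0,0,0,0,0,0]
  ]
}}

```text
t: 7.12
ee_pos: [462.9, 58.8, 72.4]
orientation: [0.19, 1.556, -0.184]
ft_force: [1.2, 0.6, -1.3]
width: 87.8
```

```bash
python3 -c "
from h import *
plan(456.5,56.5,24,77)"
```

```text
t 7.12 pos [462.9  58.8  72.4] yaw 76.3 q [ 0.1   0.48  2.07  0.    0.58 -1.24] w 87.8 n 1
[0.0484, -0.0039, -0.006] [-0.66, 0.36, -0.28]
```

>>> {"op": "carry_out", "data": {
  "commands": [
    [0.02,-0.004,-0.006,-0.7,0.3,-0.3],
    [0.015,0,0,0,0,0],
    [0.01,0,0,0,0,0],
    [0,0,0,0,0,0]
  ]
}}

```text
t: 7.62
ee_pos: [463.8, 55.9, 28.9]
orientation: [0.177, 1.553, -0.175]
ft_force: [0.5, -0.0, 0.2]
width: 87.9
```

```bash
python3 -c "
from h import *
plan(456.5,56.5,24,77)"
```

```text
t 7.62 pos [463.8  55.9  28.9] yaw 77.2 q [ 0.1   0.58  2.08 -0.    0.48 -1.25] w 87.9 n 1
[0.0048, -0.001, -0.0073] [0.16, 0.58, -0.14]
```

>>> {"op": "carry_out", "data": {
  "commands": [
    [0.005,-0.001,-0.007,0.2,0.5,0],
    [0,0,0,0,0,0],
    [0,0,0,0,0,0],
    [0,0,0,0,0,0],
    [0,0,0,0,0,0],
    [0,0,0,0,0,0]
  ],
  "grip": 1
}}

```text
t: 8.38
ee_pos: [457.6, 56.5, 25.0]
orientation: [0.181, 1.56, -0.177]
ft_force: [0.1, -0.1, -0.5]
width: 54.3
```

```bash
python3 -c "
from h import *
plan(456.5,56.5,24,77);print(ctrl.get_obs()['ft_force'])"
```

```text
t 8.38 pos [457.6  56.5  25. ] yaw 76.9 q [ 0.1   0.58  2.09  0.    0.47 -1.25] w 54.3 n 1
[0.001, -0.0002, -0.0011] [-0.06, 0.19, -0.19]
[ 0.08409916 -0.10542497 -0.53221766]
```

>>> {"op": "carry_out", "data": {
  "commands": [
    [-0.02,0,0,0,0,0],
    [-0.05,0,0,0,0,0],
    [-0.05,0,0,0,0,0]
  ]
}}

```text
t: 8.75
ee_pos: [454.4, 55.9, 144.4]
orientation: [0.18, 1.569, -0.178]
ft_force: [1.2, 0.3, -1.2]
width: 54.1
```

```bash
python3 -c "
from h import *
plan(560,-350,240,95)"
```

```text
t 8.75 pos [454.4  55.9 144.4] yaw 76.9 q [ 0.1   0.34  2.06  0.    0.75 -1.25] w 54.1 n 8
[-0.0121, -0.0464, 0.0243] [-2.26, -0.04, -0.01]
[-0.0121, -0.0474, 0.0224] [-2.26, -0.04, -0.01]
[-0.0121, -0.0482, 0.0205] [-2.26, -0.04, -0.01]
[-0.012, -0.049, 0.0186] [-2.26, -0.04, -0.01]
[-0.012, -0.0497, 0.0167] [-2.26, -0.04, -0.01]
[-0.012, -0.0503, 0.0147] [-2.26, -0.04, -0.01]
[-0.012, -0.0508, 0.0128] [-2.26, -0.04, -0.01]
[-0.012, -0.0513, 0.0107] [-2.26, -0.04, -0.01]
```

>>> {"op": "carry_out", "data": {
  "commands": [
    [-0.012,-0.046,0.024,-2.3,0,0],
    [-0.012,-0.047,0.022,-2.3,0,0],
    [-0.012,-0.048,0.02,-2.3,0,0],
    [-0.012,-0.049,0.019,-2.3,0,0],
    [-0.012,-0.05,0.017,-2.3,0,0],
    [-0.012,-0.05,0.015,-2.3,0,0],
    [-0.012,-0.05,0.013,-2.3,0,0],
    [0,0,0,0,0,0]
  ]
}}

```text
t: 9.75
ee_pos: [553.4, -307.1, 234.7]
orientation: [-0.051, 1.567, 0.052]
ft_force: [0.0, 0.6, -1.2]
width: 53.9
```

```bash
python3 -c "
from h import *
plan(560,-350,240,95)
w=snap('wrist','w3')
p=cv2.resize(w['pixels'],(768,576),interpolation=2);cv2.imwrite('pics/w3b.png',np.clip(p*0.9,0,255).astype(np.uint8))
t=snap('top','t3')
"
```

```text
t 9.75 pos [ 553.4 -307.1  234.7] yaw 93.8 q [-0.53  0.44  1.62  0.    1.08 -2.16] w 53.9 n 1
[-0.0053, -0.0433, 0.0038] [-1.21, 0.18, -0.03]
```

View pics/w3b.png

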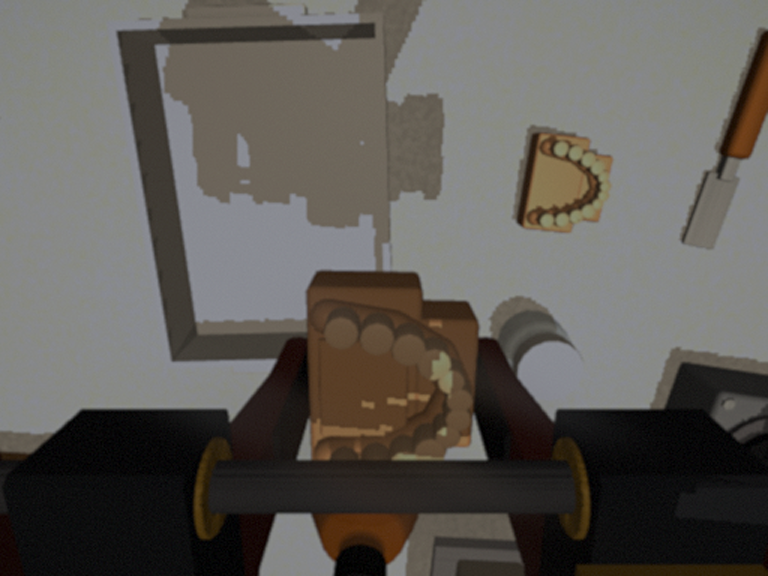

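The wrist view (768x576) shows the box's inner rim at (119,32), (173,360) and (376,24), with inner floor corners at (157,44) and (197,322). The cast is held level between the fingers. The bottle stands below, so I must not descend here.

```bash
python3 - <<'E'
from h import *
w=load("w3");k=1/1.5
def seg(n,a,b,z):
    A,B=ray(w,a[0]*k,a[1]*k,z),ray(w,b[0]*k,b[1]*k,z);d=B-A
    print(n,A.round(1),B.round(1),np.hypot(*d[:2]).round(1),np.degrees(np.arctan2(d[1],d[0])).round(1));return A,B
A,B=seg("farside rim",(119,32),(173,360),55);C,D=seg("near rim",(119,32),(376,24),55)
E_,F=seg("floor",(157,44),(197,322),5); seg("floor far",(197,322),(300,320),5);seg("floor near",(157,44),(375,38),5)
d=(B-A)[:2];d/=np.hypot(*d);n=np.array([-d[1],d[0]])
print("ctr from rim",((A+B)[:2]/2+75*n).round(1),"floor",((E_+F)[:2]/2+75*n).round(1))
# old top-view
a=load("t0");p=a["pixels"]
cv2.imwrite("pics/bx.png",cv2.resize(np.clip(p[115:230,340:450]*1.6,0,255).astype(np.uint8),None,fx=5,fy=5,interpolation=2))
E
```

```text
farside rim [ 429.7 -474.    55. ] [ 636.5 -454.7   55. ] 207.7 5.3
near rim [ 429.7 -474.    55. ] [ 415.6 -325.8   55. ] 148.9 95.4
floor [ 428.4 -474.1    5. ] [ 627.4 -455.9    5. ] 199.8 5.2
floor far [ 627.4 -455.9    5. ] [ 620.3 -375.1    5. ] 81.1 95.0
floor near [ 428.4 -474.1    5. ] [ 414.9 -327.9    5. ] 146.8 95.3
ctr from rim [ 526.1 -389.7] floor [ 520.9 -390.4]
```

```bash
python3 -c "
from h import *
a=load('t0');print(ray(a,548/1.5625,192/1.5625,0))
plan(575,-385,225,95.3);"
```

```text
[ 694.74594921 -307.7703112     0.        ]
t 9.85 pos [ 551.8 -303.6  233.3] yaw 93.9 q [-0.52  0.44  1.62  0.    1.08 -2.16] w 54.0 n 2
[0.004, -0.0414, 0.0088] [-0.72, -0.0, -0.1]
[0.0041, -0.0415, 0.0083] [-0.72, -0.0, -0.1]
```

>>> {"op": "carry_out", "data": {
  "commands": [
    [0.004,-0.041,0.009,-0.7,0,0],
    [0.004,-0.041,0.008,-0.7,0,0],
    [0.04,0,0,0,0,0],
    [0.045,0,0,0,0,0],
    [0.02,0,0,0,0,0],
    [0,0,0,0,0,0]
  ]
}}

```text
t: 10.6
ee_pos: [573.5, -375.1, 115.1]
orientation: [-0.071, 1.575, 0.085]
ft_force: [-0.4, 0.1, -0.4]
width: 53.9
```

```bash
python3 -c "
from h import *
plan(575,-385,45,95.3);"
```

```text
t 10.6 pos [ 573.5 -375.1  115.1] yaw 95.7 q [-0.6   0.66  1.55  0.    0.94 -2.27] w 53.9 n 2
[0.035, -0.0053, 0.0004] [0.19, -0.15, -0.27]
[0.035, -0.0052, 0.0003] [0.19, -0.15, -0.27]
```

>>> {"op": "carry_out", "data": {
  "commands": [
    [0.01,-0.01,0,0.2,-0.2,-0.3],
    [0.02,0,0,0,0,0],
    [0.02,0,0,0,0,0],
    [0.012,0,0,0,0,0],
    [0,0,0,0,0,0]
  ]
}}

```text
t: 11.22
ee_pos: [576.3, -386.1, 52.2]
orientation: [-0.075, 1.568, 0.076]
ft_force: [-0.2, -0.4, -0.6]
width: 54.1
```

```bash
python3 -c "
from h import *
plan(575,-385,30,95.3);print(ctrl.get_obs()['ft_force'])"
```

```text
t 11.22 pos [ 576.3 -386.1   52.2] yaw 95.5 q [-0.61  0.75  1.55  0.    0.84 -2.28] w 54.1 n 1
[0.0222, 0.0012, -0.0012] [0.21, 0.12, -0.05]
[-0.18766175 -0.35265984 -0.56933964]
```

>>> {"op": "carry_out", "data": {
  "commands": [
    [0.012,0,0,0,0,0],
    [0.006,0,0,0,0,0],
    [0.003,0,0,0,0,0],
    [0,0,0,0,0,0]
  ]
}}

```text
t: 11.72
ee_pos: [576.9, -386.4, 30.5]
orientation: [-0.075, 1.566, 0.076]
ft_force: [0.2, 0.4, -1.2]
width: 53.7
```

```bash
python3 -c "
from h import *
plan(575,-385,30,95.3);print(ctrl.get_obs()['ft_force'])"
```

```text
t 11.72 pos [ 576.9 -386.4   30.5] yaw 95.5 q [-0.61  0.78  1.55  0.    0.81 -2.28] w 53.7 n 1
[0.0005, 0.0015, -0.0018] [0.21, 0.18, -0.01]
[ 0.16795758  0.41350926 -1.17030875]
```

>>> {"op": "carry_out", "data": {
  "commands": [
    [0.001,0,0,0,0,0],
    [0,0,0,0,0,0],
    [0,0,0,0,0,0],
    [-0.03,0,0,0,0,0],
    [-0.05,0,0,0,0,0],
    [-0.05,0,0,0,0,0],
    [-0.02,0.03,0,0,0,0],
    [0,0,0,0,0,0]
  ],
  "grip": 0.1
}}

```text
t: 12.72
ee_pos: [574.2, -356.8, 185.7]
orientation: [-0.076, 1.564, 0.074]
ft_force: [0.4, -0.2, 0.0]
width: 78.8
```

```bash
python3 -c "
from h import *
plan(502,-187,150,88);snap('wrist','w4')"
```

```text
t 12.72 pos [ 574.2 -356.8  185.7] yaw 95.5 q [-0.57  0.56  1.55  0.    1.03 -2.24] w 78.8 n 4
[0.0088, 0.044, -0.014] [1.87, 0.08, 0.02]
[0.0088, 0.0435, -0.0154] [1.87, 0.08, 0.02]
[0.0088, 0.043, -0.0168] [1.87, 0.08, 0.02]
[0.0089, 0.0424, -0.0182] [1.87, 0.08, 0.02]
```

>>> {"op": "carry_out", "data": {
  "commands": [
    [0.006,0.044,-0.014,1.9,0,0],
    [0.006,0.043,-0.015,1.9,0,0],
    [0.009,0.043,-0.017,1.9,0,0],
    [0.03,0.042,-0.02,1.9,0,0],
    [0.03,0,0,0,0,0],
    [0,0,0,0,0,0]
  ],
  "grip": 0
}}

```text
t: 13.52
ee_pos: [497.8, -187.7, 96.2]
orientation: [0.034, 1.569, -0.036]
ft_force: [-0.9, 0.1, 0.4]
width: 87.6
```

```bash
python3 -c "
from h import *
plan(502,-187,24,88)"
```

```text
t 13.53 pos [ 497.8 -187.7   96.2] yaw 87.5 q [-0.38  0.51  1.92 -0.    0.71 -1.91] w 87.6 n 2
[0.0361, 0.0005, 0.002] [-0.27, 0.04, 0.04]
[0.0361, 0.0005, 0.0021] [-0.27, 0.04, 0.04]
```

>>> {"op": "carry_out", "data": {
  "commands": [
    [0.03,0.001,0.004,-0.5,0,0],
    [0.02,0,0,0,0,0],
    [0.012,0,0,0,0,0],
    [0.004,0,0,0,0,0],
    [0,0,0,0,0,0]
  ]
}}

```text
t: 14.15
ee_pos: [505.4, -191.1, 30.3]
orientation: [0.027, 1.566, -0.032]
ft_force: [-1.0, -0.1, 0.5]
width: 87.9
```

```bash
python3 -c "
from h import *
plan(502,-187,25,88)"
```

```text
t 14.15 pos [ 505.4 -191.1   30.3] yaw 87.8 q [-0.38  0.63  1.92 -0.    0.59 -1.91] w 87.9 n 1
[0.0053, 0.0039, -0.0036] [-0.17, 0.29, 0.18]
```

>>> {"op": "carry_out", "data": {
  "commands": [
    [0.005,0.004,-0.004,0,0.3,0],
    [0,0,0,0,0,0],
    [0,0,0,0,0,0],
    [0,0,0,0,0,0],
    [0,0,0,0,0,0],
    [0,0,0,0,0,0]
  ],
  "grip": 1
}}

```text
t: 14.9
ee_pos: [502.1, -186.9, 26.6]
orientation: [0.027, 1.569, -0.033]
ft_force: [0.1, -0.6, -1.6]
width: 54.2
```

>>> {"op": "carry_out", "data": {
  "commands": [
    [-0.02,0,0,0,0,0],
    [-0.05,0,0,0,0,0],
    [-0.05,0,0,0,0,0]
  ]
}}

```text
t: 15.28
ee_pos: [499.0, -185.4, 145.3]
orientation: [0.029, 1.578, -0.03]
ft_force: [0.7, 0.3, -1.5]
width: 53.9
```

```bash
python3 -c "
from h import *
plan(476,-394.5,120,95.3)"
```

```text
t 15.28 pos [ 499.  -185.4  145.3] yaw 87.8 q [-0.38  0.43  1.9  -0.    0.82 -1.91] w 53.9 n 4
[0.0064, -0.0525, -0.0037] [-1.87, -0.11, 0.0]
[0.0064, -0.0523, -0.0055] [-1.87, -0.11, 0.0]
[0.0063, -0.0521, -0.0072] [-1.87, -0.11, 0.0]
[0.0063, -0.0518, -0.0089] [-1.87, -0.11, 0.0]
```

>>> {"op": "carry_out", "data": {
  "commands": [
    [0.003,-0.052,-0.004,-1.9,0,0],
    [0.003,-0.052,-0.005,-1.9,0,0],
    [0.006,-0.052,-0.007,-1.9,0,0],
    [0.01,-0.052,-0.009,-1.9,0,0],
    [0,0,0,0,0,0]
  ]
}}

```text
t: 15.9
ee_pos: [479.5, -400.7, 128.7]
orientation: [-0.085, 1.568, 0.076]
ft_force: [0.2, 1.7, -2.1]
width: 54.1
```

```bash
python3 -c "
from h import *
plan(476,-394.5,50,95.3)"
```

```text
t 15.9 pos [ 479.5 -400.7  128.7] yaw 95.9 q [-0.71  0.56  1.7  -0.    0.87 -2.38] w 54.1 n 2
[0.0394, 0.0035, -0.0015] [0.28, 0.03, 0.16]
[0.0394, 0.0034, -0.0014] [0.28, 0.03, 0.16]
```

>>> {"op": "carry_out", "data": {
  "commands": [
    [0.03,0.006,-0.003,0.5,0,0.2],
    [0.025,0,0,0,0,0],
    [0.015,0,0,0,0,0],
    [0.006,0,0,0,0,0],
    [0,0,0,0,0,0]
  ]
}}

```text
t: 16.52
ee_pos: [476.0, -392.8, 51.1]
orientation: [-0.073, 1.569, 0.072]
ft_force: [0.4, -0.7, -2.6]
width: 53.9
```

```bash
python3 -c "
from h import *
plan(476,-394.5,31.5,95.3)"
```

```text
t 16.52 pos [ 476.  -392.8   51.1] yaw 95.3 q [-0.71  0.67  1.74  0.    0.73 -2.37] w 53.9 n 1
[0.0196, -0.0017, -0.0002] [-0.01, 0.05, 0.03]
```

>>> {"op": "carry_out", "data": {
  "commands": [
    [0.01,-0.001,0,0,0,0],
    [0.005,0,0,0,0,0],
    [0.003,0,0,0,0,0],
    [0,0,0,0,0,0]
  ]
}}

```text
t: 17.02
ee_pos: [477.2, -394.5, 33.6]
orientation: [-0.075, 1.567, 0.071]
ft_force: [-0.4, -0.3, -2.0]
width: 53.8
```

```bash
python3 -c "
from h import *
plan(476,-394.5,31.5,95.3);print(ctrl.get_obs()['ft_force'])"
```

```text
t 17.02 pos [ 477.2 -394.5   33.6] yaw 95.3 q [-0.71  0.7   1.74  0.    0.7  -2.37] w 53.8 n 1
[0.0021, 0.0001, -0.0012] [-0.0, 0.17, 0.15]
[-0.37612262 -0.2759377  -2.03222421]
```

>>> {"op": "carry_out", "data": {
  "commands": [
    [0.002,0,0,0,0,0],
    [0,0,0,0,0,0],
    [0,0,0,0,0,0],
    [0,0,0,0,0,0],
    [-0.03,0,0,0,0,0],
    [-0.05,0,0,0,0,0],
    [-0.05,0,0,0,0,0],
    [-0.01,0.03,0,0,0,0]
  ],
  "grip": 0.1
}}

```text
t: 18.02
ee_pos: [474.3, -365.5, 175.4]
orientation: [-0.073, 1.566, 0.069]
ft_force: [-0.1, 1.1, -1.2]
width: 78.7
```

```bash
python3 -c "
from h import *
plan(462,-67.5,140,84)"
```

```text
t 18.02 pos [ 474.3 -365.5  175.4] yaw 95.2 q [-0.68  0.46  1.74  0.    0.93 -2.34] w 78.7 n 6
[0.0058, 0.0497, 0.0024] [1.87, 0.04, 0.03]
[0.0058, 0.0497, 0.0008] [1.87, 0.04, 0.03]
[0.0058, 0.0497, -0.0008] [1.87, 0.04, 0.03]
[0.0058, 0.0497, -0.0024] [1.87, 0.04, 0.03]
[0.0059, 0.0495, -0.004] [1.87, 0.04, 0.03]
[0.0059, 0.0494, -0.0056] [1.87, 0.04, 0.03]
```

>>> {"op": "carry_out", "data": {
  "commands": [
    [0.006,0.05,0.002,1.9,0,0],
    [0.006,0.05,0.001,1.9,0,0],
    [0.006,0.05,-0.001,1.9,0,0],
    [0.006,0.05,-0.002,1.9,0,0],
    [0.006,0.049,-0.004,1.9,0,0],
    [0.02,0.044,-0.006,1.9,0,0],
    [0.02,0,0,0,0,0],
    [0,0,0,0,0,0]
  ],
  "grip": 0.4
}}

```text
t: 19.02
ee_pos: [464.4, -63.7, 106.7]
orientation: [0.085, 1.555, -0.095]
ft_force: [-0.7, 0.2, -0.3]
width: 52.7
```

```bash
python3 -c "
from h import *
plan(462,-67.5,50,84)
w=snap('wrist','w5');t=snap('top','t5')
A=w['pixels'];B=cv2.resize(t['pixels'][110:230,320:450],(288,266),interpolation=2)
c=np.zeros((384,800,3),np.uint8);c[:,:512]=A;c[:266,512:]=B
cv2.imwrite('pics/c5.png',np.clip(c*1.4,0,255).astype(np.uint8))"
```

```text
t 19.02 pos [464.4 -63.7 106.7] yaw 83.4 q [-0.16  0.42  2.06 -0.01  0.65 -1.61] w 52.7 n 1
[0.0567, -0.0038, -0.0027] [-0.57, 0.81, 0.32]
```

View pics/c5.png

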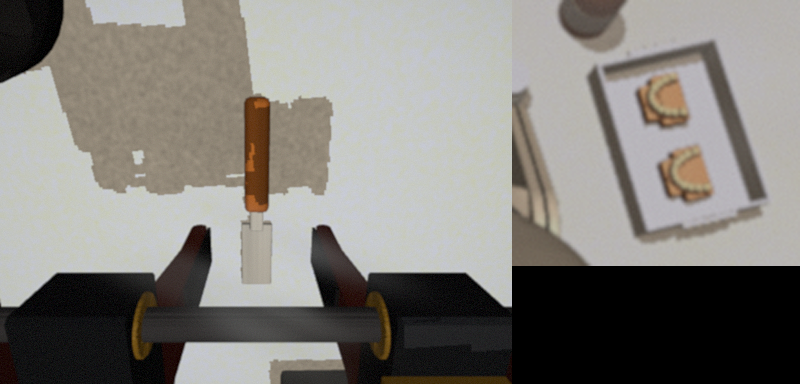

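Both casts stand upright in the box, teeth up. The spatula lies between the fingers, with its butt at (258,97), handle end at (257,211) and tip at (257,283).

```bash
python3 -c "
from h import *
w=load('w5')
a,b,c=ray(w,258,97,8),ray(w,257,211,8),ray(w,257,283,6)
print(a,b,c,np.degrees(np.arctan2((b-a)[1],(b-a)[0])), a+(c-a)*70/150)"
```

```text
[392.62446224 -58.67587932   8.        ] [475.86074335 -69.16636448   8.        ] [539.69858754 -76.7141089    6.        ] -7.183262506082693 [461.25905405 -67.09371979   7.06666667]
```

Agrees: grasp point (461,-67), jaw yaw 83.

>>> {"op": "carry_out", "data": {
  "commands": [
    [0.03,-0.004,-0.003,0,0.8,0.3],
    [0.025,0,0,0,0,0],
    [0.012,0,0,0,0,0],
    [0.006,0,0,0,0,0],
    [0,0,0,0,0,0]
  ]
}}

```text
t: 19.75
ee_pos: [466.8, -71.6, 37.2]
orientation: [0.093, 1.557, -0.095]
ft_force: [0.2, -0.5, 1.7]
width: 52.2
```

```bash
python3 -c "
from h import *
plan(461,-67,22.5,83)"
```

```text
t 19.75 pos [466.8 -71.6  37.2] yaw 83.1 q [-0.18  0.56  2.07 -0.    0.5  -1.63] w 52.2 n 1
[0.0146, 0.0039, -0.0065] [0.12, 0.65, 0.05]
```

>>> {"op": "carry_out", "data": {
  "commands": [
    [0.008,0.004,-0.006,0,0.6,0],
    [0.006,0,0,0,0,0],
    [0,0,0,0,0,0]
  ]
}}

```text
t: 20.12
ee_pos: [461.7, -66.6, 23.4]
orientation: [0.093, 1.567, -0.095]
ft_force: [0.0, -0.1, 0.4]
width: 52.7
```

```bash
python3 -c "
from h import *
plan(461,-67,22.5,83)"
```

```text
t 20.12 pos [461.7 -66.6  23.4] yaw 83.1 q [-0.17  0.59  2.08 -0.    0.47 -1.62] w 52.7 n 1
[0.0009, -0.0004, -0.0007] [0.12, 0.12, 0.05]
```

>>> {"op": "carry_out", "data": {
  "commands": [
    [0.001,0,0,0,0,0],
    [0,0,0,0,0,0],
    [0,0,0,0,0,0],
    [0,0,0,0,0,0],
    [0,0,0,0,0,0],
    [0,0,0,0,0,0]
  ],
  "grip": 1
}}

```text
t: 20.88
ee_pos: [462.1, -66.7, 22.6]
orientation: [0.093, 1.566, -0.095]
ft_force: [-0.1, -1.0, -0.8]
width: 17.6
```

>>> {"op": "carry_out", "data": {
  "commands": [
    [-0.02,0,0,0,0,0],
    [-0.05,0,0,0,0,0],
    [-0.05,0,0,0,0,0],
    [-0.05,0,0,0,0,0],
    [0,0,0,0,0,0]
  ]
}}

```text
t: 21.5
ee_pos: [461.2, -66.4, 196.9]
orientation: [0.093, 1.568, -0.095]
ft_force: [-0.1, -0.5, -1.1]
width: 17.3
```

```bash
python3 -c "
from h import *
a=load('t0');k=1/1.5625
# tray corners rim
for q in [(154,293),(242,282),(255,405),(163,415)]: print(ray(a,q[0]*k,q[1]*k,35).round(1))
plan(500,280,240,90)"
```

```text
[595.4 433.6  35. ]
[593.2 276.3  35. ]
[374.1 273.   35. ]
[379.6 430.6  35. ]
t 21.5 pos [461.2 -66.4 196.9] yaw 83.1 q [-0.17  0.26  2.01 -0.    0.88 -1.62] w 17.3 n 7
[-0.0062, 0.0498, -0.0004] [-0.98, 0.0, 0.01]
[-0.0062, 0.0498, 0.0004] [-0.98, 0.0, 0.01]
[-0.0062, 0.0498, 0.0013] [-0.98, 0.0, 0.01]
[-0.0062, 0.0497, 0.0021] [-0.98, 0.0, 0.01]
[-0.0062, 0.0497, 0.003] [-0.98, 0.0, 0.01]
[-0.0062, 0.0496, 0.0038] [-0.98, 0.0, 0.01]
[-0.0062, 0.0496, 0.0047] [-0.98, 0.0, 0.01]
```

>>> {"op": "carry_out", "data": {
  "commands": [
    [-0.006,0.05,0,-1,0,0],
    [-0.006,0.05,0,-1,0,0],
    [-0.006,0.05,0.001,-1,0,0],
    [-0.006,0.05,0.002,-1,0,0],
    [-0.006,0.05,0.003,-1,0,0],
    [-0.006,0.05,0.004,-1,0,0],
    [-0.006,0.05,0.005,-1,0,0],
    [0,0,0,0,0,0]
  ]
}}

```text
t: 22.5
ee_pos: [496.4, 290.8, 228.8]
orientation: [-0.006, 1.582, -0.002]
ft_force: [0.5, -0.5, -0.9]
width: 17.7
```

```bash
python3 -c "
from h import *
plan(480,310,110,90)
w=snap('wrist','w6');p=cv2.resize(w['pixels'],(768,576),interpolation=2);cv2.imwrite('pics/w6b.png',p)"
```

```text
t 22.5 pos [496.4 290.8 228.8] yaw 90.2 q [ 0.51  0.37  1.74  0.    1.04 -1.07] w 17.7 n 3
[0.0396, 0.0066, -0.005] [0.05, -0.22, 0.1]
[0.0396, 0.0065, -0.0052] [0.05, -0.22, 0.1]
[0.0396, 0.0065, -0.0053] [0.05, -0.22, 0.1]
```

View pics/w6b.png

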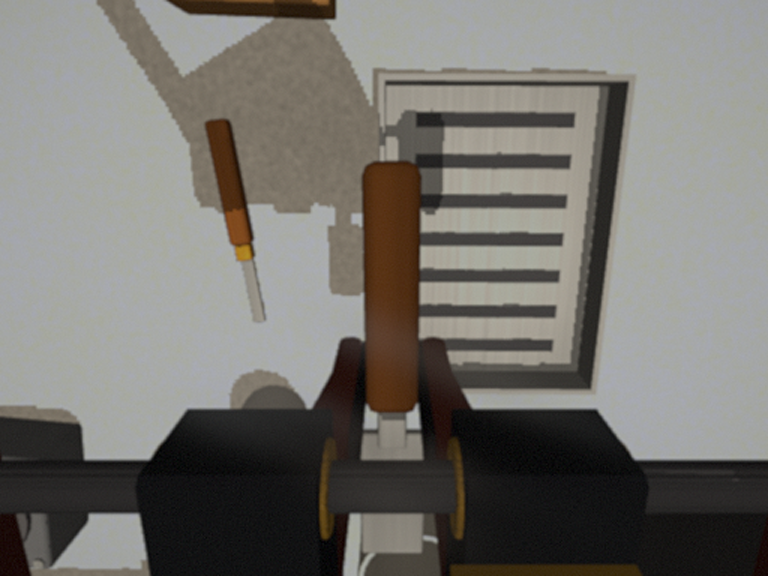

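The wrist view (768x576) shows the tray rim corners at (375,70), (635,76) and (596,391), and the knife from its butt (218,120) to its tip (260,321). The mug is below the blade at about (400,550), and the held spatula is straight.

```bash
python3 - <<'E'
from h import *
w=load("w6");k=1/1.5
r=lambda u,v,z:ray(w,u*k,v*k,z)
A,B,C=r(375,70,35),r(635,76,35),r(596,391,35)
for n,d in(("AB",B-A),("BC",C-B)):print(n,np.hypot(*d[:2]).round(1),np.degrees(np.arctan2(d[1],d[0])).round(1))
print(A.round(1),B.round(1),C.round(1),"ctr",((A+C)/2).round(1))
a,b,c=r(218,120,8),r(243,243,8),r(260,321,6);d=c-a
print("knife",a.round(1),b.round(1),c.round(1),np.hypot(*d[:2]),np.degrees(np.arctan2(d[1],d[0])),"grip@72",(a+d*72/150).round(1))
t=load("t0");print("mug base",ray(t,225/1.5625,222/1.5625,0),ray(t,215/1.5625,210/1.5625,90))
E
```

```text
AB 161.2 88.9
BC 215.9 0.1
[377.7 278.5  35. ] [380.7 439.7  35. ] [596.6 440.3  35. ] ctr [487.2 359.4  35. ]
knife [406.5 169.4   8. ] [492.4 180.    8. ] [553.9 187.8   6. ] 148.49331714111625 7.133835364944441 grip@72 [477.3 178.2   7. ]
mug base [722.60463104 306.51788337   0.        ] [713.71928864 298.38581529  90.        ]
```

```bash
python3 -c "
from h import *
plan(482,387,110,90)"
```

```text
t 22.55 pos [495.7 289.  228.2] yaw 90.1 q [ 0.51  0.37  1.75  0.    1.04 -1.07] w 18.1 n 3
[0.0392, 0.0329, -0.004] [0.03, -0.25, 0.13]
[0.0393, 0.0329, -0.0042] [0.03, -0.25, 0.13]
[0.0394, 0.0328, -0.0044] [0.03, -0.25, 0.13]
```

>>> {"op": "carry_out", "data": {
  "commands": [
    [0.036,0.033,-0.004,0,-0.2,0.1],
    [0.038,0.033,-0.004,0,-0.2,0.1],
    [0.038,0.03,-0.004,0,-0.2,0.1],
    [0.02,0,0,0,0,0],
    [0,0,0,0,0,0]
  ]
}}

```text
t: 23.18
ee_pos: [480.1, 377.7, 87.0]
orientation: [-0.003, 1.58, -0.011]
ft_force: [0.5, 0.6, -0.3]
width: 17.3
```

```bash
python3 -c "
from h import *
plan(482,387,27,90)"
```

```text
t 23.18 pos [480.1 377.7  87. ] yaw 89.7 q [ 0.65  0.61  1.74 -0.    0.81 -0.92] w 17.3 n 2
[0.03, 0.0049, 0.0012] [-0.13, -0.26, 0.25]
[0.03, 0.0048, 0.0011] [-0.13, -0.26, 0.25]
```

>>> {"op": "carry_out", "data": {
  "commands": [
    [0.025,0.009,0.002,-0.3,-0.4,0.3],
    [0.018,0,0,0,0,0],
    [0.009,0,0,0,0,0],
    [0.004,0,0,0,0,0],
    [0,0,0,0,0,0]
  ]
}}

```text
t: 23.8
ee_pos: [483.7, 383.0, 31.6]
orientation: [0.0, 1.572, -0.005]
ft_force: [-1.4, 0.6, -0.7]
width: 17.6
```

```bash
python3 -c "
from h import *
plan(482,387,27,90);print(ctrl.get_obs()['ft_force'])"
```

```text
t 23.8 pos [483.7 383.   31.6] yaw 89.8 q [ 0.65  0.7   1.74 -0.    0.71 -0.91] w 17.6 n 1
[0.0046, 0.004, -0.0017] [-0.21, -0.05, 0.18]
[-1.42484466  0.59946664 -0.71395679]
```

>>> {"op": "carry_out", "data": {
  "commands": [
    [0.004,0.002,-0.001,0,0,0],
    [0,0,0,0,0,0]
  ]
}}

```text
t: 24.05
ee_pos: [483.3, 385.5, 28.5]
orientation: [0.001, 1.57, -0.005]
ft_force: [1.0, -0.0, -0.8]
width: 17.8
```

>>> {"op": "carry_out", "data": {
  "commands": [
    [0,0,0,0,0,0],
    [0,0,0,0,0,0],
    [0,0,0,0,0,0],
    [-0.02,0,0,0,0,0],
    [-0.04,0,0,0,0,0],
    [-0.04,0,0,0,0,0],
    [-0.01,-0.03,0,0,0,0],
    [0,-0.05,0,0,0,0]
  ],
  "grip": 0.6
}}

```text
t: 25.05
ee_pos: [484.7, 308.1, 148.7]
orientation: [0.001, 1.564, 0.002]
ft_force: [-0.6, 0.3, 0.1]
width: 35.1
```

```bash
python3 -c "
from h import *
plan(477,178.5,70,97.1)"
```

```text
t 25.05 pos [484.7 308.1 148.7] yaw 90.0 q [ 0.55  0.47  1.81 -0.    0.85 -1.02] w 35.1 n 3
[0.0261, -0.0432, -0.0028] [-2.36, 0.14, -0.03]
[0.0262, -0.0431, -0.0045] [-2.36, 0.14, -0.03]
[0.0262, -0.0428, -0.0062] [-2.36, 0.14, -0.03]
```

>>> {"op": "carry_out", "data": {
  "commands": [
    [0.01,-0.04,-0.003,-2.4,0,0],
    [0.026,-0.043,-0.004,-2.4,0,0],
    [0.026,-0.03,-0.006,-2.4,0,0],
    [0.01,0,0,0,0,0],
    [0,0,0,0,0,0]
  ],
  "grip": 0.4
}}

```text
t: 25.68
ee_pos: [480.0, 191.2, 82.8]
orientation: [-0.094, 1.55, 0.103]
ft_force: [-0.5, 0.3, 0.7]
width: 52.4
```

```bash
python3 -c "
from h import *
plan(477,178.5,40,97.1)"
```

```text
t 25.68 pos [480.  191.2  82.8] yaw 97.2 q [ 0.36  0.51  1.97  0.    0.64 -1.34] w 52.4 n 1
[0.0426, -0.0124, -0.0054] [0.13, 1.06, -0.27]
```

>>> {"op": "carry_out", "data": {
  "commands": [
    [0.018,-0.012,-0.005,0,1,-0.3],
    [0.018,0,0,0,0,0],
    [0.006,0,0,0,0,0],
    [0,0,0,0,0,0]
  ]
}}

```text
t: 26.18
ee_pos: [478.2, 180.7, 39.0]
orientation: [-0.101, 1.566, 0.101]
ft_force: [0.4, 0.9, -0.1]
width: 52.3
```

```bash
python3 -c "
from h import *
plan(477,178.5,22,97.1)"
```

```text
t 26.18 pos [478.2 180.7  39. ] yaw 97.4 q [ 0.34  0.59  1.98 -0.    0.57 -1.36] w 52.3 n 1
[0.017, -0.0021, -0.0015] [0.25, 0.16, 0.01]
```

>>> {"op": "carry_out", "data": {
  "commands": [
    [0.01,-0.002,-0.001,0.2,0,0],
    [0.006,0,0,0,0,0],
    [0,0,0,0,0,0]
  ]
}}

```text
t: 26.55
ee_pos: [477.6, 178.9, 22.1]
orientation: [-0.098, 1.565, 0.098]
ft_force: [0.4, -0.9, 0.2]
width: 53.0
```

>>> {"op": "carry_out", "data": {
  "commands": [
    [0,0,0,0,0,0],
    [0,0,0,0,0,0],
    [0,0,0,0,0,0],
    [0,0,0,0,0,0],
    [0,0,0,0,0,0],
    [0,0,0,0,0,0]
  ],
  "grip": 1
}}

```text
t: 27.3
ee_pos: [478.2, 179.0, 22.8]
orientation: [-0.098, 1.564, 0.098]
ft_force: [-0.3, 0.3, 0.2]
width: 15.3
```

>>> {"op": "carry_out", "data": {
  "commands": [
    [-0.02,0,0,0,0,0],
    [-0.05,0,0,0,0,0],
    [-0.05,0,0,0,0,0],
    [0,0,0,0,0,0]
  ]
}}

```text
t: 27.8
ee_pos: [477.2, 178.8, 145.2]
orientation: [-0.098, 1.566, 0.098]
ft_force: [-0.1, 0.1, -1.5]
width: 15.5
```

```bash
python3 -c "
from h import *
plan(483,325,110,90)"
```

```text
t 27.8 pos [477.2 178.8 145.2] yaw 97.2 q [ 0.34  0.4   1.95 -0.    0.79 -1.36] w 15.5 n 3
[0.0118, 0.0481, 0.008] [2.39, 0.05, 0.0]
[0.0117, 0.0484, 0.006] [2.39, 0.05, 0.0]
[0.0117, 0.0486, 0.004] [2.39, 0.05, 0.0]
```

>>> {"op": "carry_out", "data": {
  "commands": [
    [0.006,0.045,0.008,2.4,0,0],
    [0.012,0.046,0.006,2.4,0,0],
    [0.012,0.044,0.004,2.4,0,0],
    [0.02,0,0,0,0,0],
    [0,0,0,0,0,0]
  ]
}}

```text
t: 28.42
ee_pos: [482.4, 317.4, 89.6]
orientation: [0.003, 1.572, -0.007]
ft_force: [0.2, -0.7, -0.6]
width: 15.6
```

```bash
python3 -c "
from h import *
plan(483,325,27,90)"
```

```text
t 28.43 pos [482.4 317.4  89.6] yaw 89.6 q [ 0.56  0.57  1.82 -0.    0.76 -1.  ] w 15.6 n 2
[0.0313, 0.0039, 0.0003] [-0.19, -0.03, 0.07]
[0.0313, 0.0038, 0.0003] [-0.19, -0.03, 0.07]
```

>>> {"op": "carry_out", "data": {
  "commands": [
    [0.025,0.007,0,-0.4,0,0],
    [0.02,0,0,0,0,0],
    [0.009,0,0,0,0,0],
    [0.004,0,0,0,0,0],
    [0,0,0,0,0,0]
  ]
}}

```text
t: 29.05
ee_pos: [482.8, 322.7, 29.9]
orientation: [-0.001, 1.572, -0.003]
ft_force: [-0.4, -0.8, -0.9]
width: 15.6
```

```bash
python3 -c "
from h import *
plan(483,325,27,90);print(ctrl.get_obs()['ft_force'])"
```

```text
t 29.05 pos [482.8 322.7  29.9] yaw 89.9 q [ 0.57  0.67  1.82 -0.    0.65 -1.  ] w 15.6 n 1
[0.0029, 0.0023, 0.0002] [-0.09, -0.07, 0.16]
[-0.39455111 -0.78850598 -0.90647894]
```

>>> {"op": "carry_out", "data": {
  "commands": [
    [0.003,0.001,0,0,0,0],
    [0,0,0,0,0,0]
  ]
}}

```text
t: 29.3
ee_pos: [483.5, 324.0, 27.8]
orientation: [0.0, 1.571, -0.003]
ft_force: [-0.5, 0.1, -2.0]
width: 15.4
```

>>> {"op": "carry_out", "data": {
  "commands": [
    [0,0,0,0,0,0],
    [0,0,0,0,0,0],
    [0,0,0,0,0,0],
    [-0.02,0,0,0,0,0],
    [-0.04,0,0,0,0,0],
    [-0.05,0,0,0,0,0],
    [-0.05,-0.03,-0.02,0,0,0],
    [-0.02,-0.05,-0.04,0,0,0]
  ],
  "grip": 0.6
}}

```text
t: 30.3
ee_pos: [427.6, 248.9, 215.9]
orientation: [0.0, 1.566, 0.001]
ft_force: [0.4, -1.3, -0.3]
width: 35.4
```

>>> {"op": "carry_out", "data": {
  "commands": [
    [0,-0.05,-0.02,0,0,0],
    [0,-0.05,0,0,0,0],
    [0,-0.05,0,0,0,0],
    [0,0,0,0,0,0],
    [0,0,0,0,0,0]
  ]
}}

```text
t: 30.92
ee_pos: [405.8, 93.7, 224.0]
orientation: [0.004, 1.553, 0.003]
ft_force: [-0.8, 0.8, 0.6]
width: 35.0
```

```bash
python3 -c "
from h import *
plan(483,325,27,90)
t=snap('top','t7')['pixels'];s=snap('scene','s7')['pixels'];snap('wrist','w7')
c=np.zeros((600,800,3),np.uint8)
c[:300,:400]=cv2.resize(t,(400,300));c[300:,:400]=cv2.resize(t[175:280,85:225],(400,300),interpolation=2)
c[:300,400:]=cv2.resize(s[210:300,170:290],(400,300),interpolation=2);c[300:,400:]=cv2.resize(t[110:215,220:360],(400,300),interpolation=2)
cv2.imwrite('pics/c7.png',np.clip(c*1.4,0,255).astype(np.uint8))"
```

```text
t 30.93 pos [405.8  93.7 224. ] yaw 90.0 q [ 0.2   0.13  2.09  0.    0.9  -1.37] w 35.0 n 6
[0.0332, 0.0384, 0.0123] [-0.01, 0.17, -0.04]
[0.0332, 0.0384, 0.0124] [-0.01, 0.17, -0.04]
[0.0331, 0.0385, 0.0125] [-0.01, 0.17, -0.04]
[0.033, 0.0385, 0.0126] [-0.01, 0.17, -0.04]
[0.033, 0.0385, 0.0127] [-0.01, 0.17, -0.04]
[0.0329, 0.0385, 0.0128] [-0.01, 0.17, -0.04]
```

View pics/c7.png

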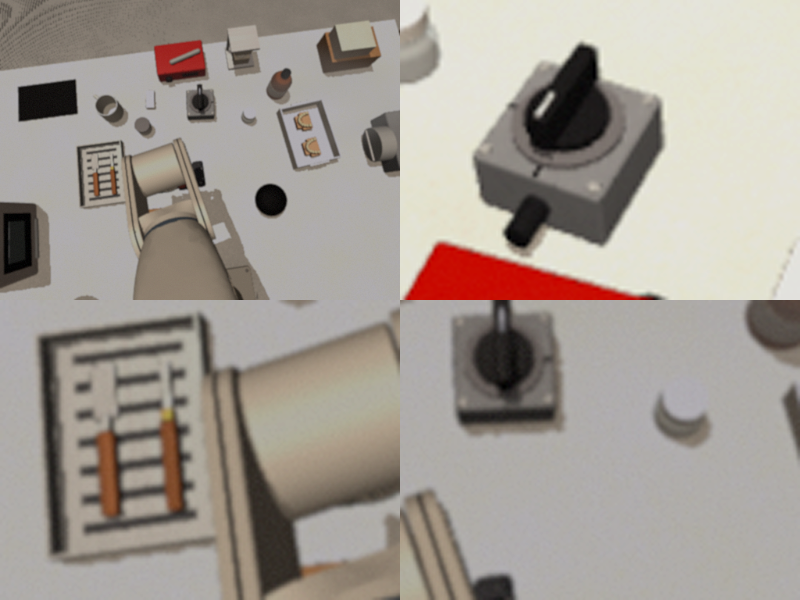

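Both instruments lie inside the tray, both casts are in the box, and the bystanders are in place. The bar seems to lie along the isolator's x axis, so I'll check its angle with one close crop.

```bash
python3 -c "
from h import *
t=load('t7')['pixels'];s=load('s7')['pixels']
A=cv2.resize(t[95:165,235:281],(394,600),interpolation=2);B=cv2.resize(s[218:288,190:236],(394,600),interpolation=2)
cv2.imwrite('pics/c8.png',np.clip(np.hstack([A,B])*1.8,0,255).astype(np.uint8))"
```

```text
(no output)
```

View pics/c8.png

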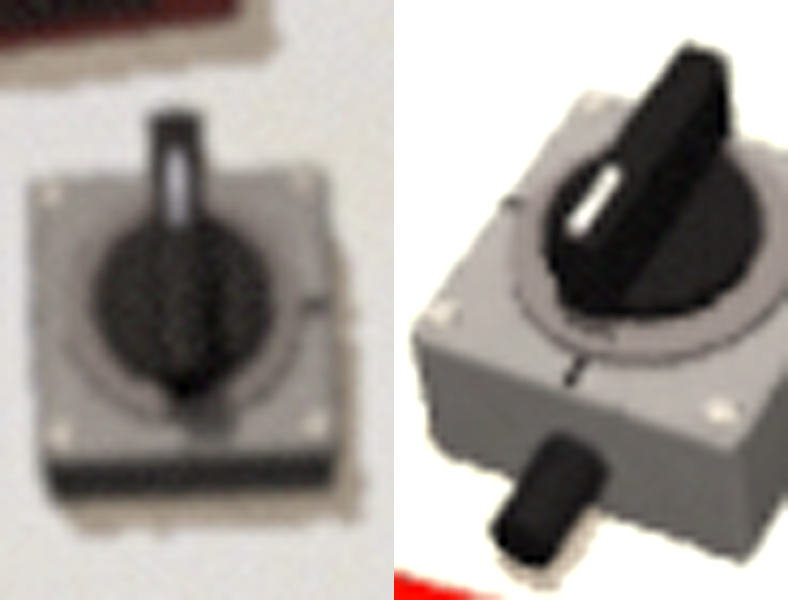

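```bash
python3 -c "
from h import *
k=46/394
s=load('s7');f=lambda x,y:ray(s,190+(x-394+.5)*k-.5,218+(y+.5)*k-.5,101)
for a,b in(((706,52),(597,203)),((620,170),(574,234))):
    A,B=f(*a),f(*b);d=B-A;print(A.round(),B.round(),np.degrees(np.arctan2(d[1],d[0])))
t=load('t7');g=lambda x,y:ray(t,235+(x+.5)*k-.5,95+(y+.5)*k-.5,101)
A,B=g(178,218),g(177,148);d=B-A;print(A.round(),B.round(),np.degrees(np.arctan2(d[1],d[0])))
A=g(176,113);d=A-[690.8,-21.2,101];print(A.round(),np.degrees(np.arctan2(d[1],d[0])))
A=np.array(g(178,110));print(ctrl.get_obs()['t'])"
```

```text
[654. -18. 101.] [713. -24. 101.] -6.255492998982824
[701. -23. 101.] [724. -25. 101.] -6.134123709313525
[705. -24. 101.] [728. -27. 101.] -7.21409042884924
[740. -28. 101.] -8.191915855316548
31.075
```

```bash
python3 -c "
from h import *
print(ctrl.get_obs()['qvel'].round(3)); print(ctrl.close_job())"
```

```text
[ 0.006  0.01   0.002 -0.001 -0.002 -0.003]
the job is handed in; nothing more can be done
None
```

The bench is shut down and the job was handed in at about 31 s of the 72 s allowed. No verdict came back.

- **Isolator:** I turned the handle first, about 78° anticlockwise until it hit its stop. In the last pictures the bar lies at about -6° to -8°, and the isolator's x axis is at -5.3°. That is within the 0.12 rad (6.9°) tolerance.
- **Casts:** Both were lowered to within about 2 mm of the box floor before release. A top view straight after placing the second, and one at the end, showed them upright with the teeth up, near ±50 mm along the box.
- **Knife and spatula:** Both lie flat, side by side, inside the tray walls in the final top view.
- **Bystanders:** By eye they stand where they were in the final top view, except that the arm hid the carton, so I could not check it. No contact forces showed in the readings during the moves. The arm finished clear of everything.

Two measurements disagreed. The two views put the tray's centre 6 mm apart in y. I aimed between them, and the instruments had ample clearance. The gripper also turned about 8° past the bar at the stop, because the bar twisted slightly in the pads.

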